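Close the loaded steriliser and hold its purge lever level

ROBOT

A 6-joint arm with a two-finger parallel gripper is mounted at the origin on the work surface. World frame = base frame: x ahead of the robot, y to its left, z up, the work surface at z = 0. Lengths are in m, angles in degrees, forces in N, time in s.
With the tool pointing down it reaches from about 0.275 to 0.825 m from the base axis. Payload 5.2 kg.
Tool frame: the origin (TCP) lies midway between the tips of the shut fingers; the grasp point (between the pads) lies 19 mm behind it; x points along the fingers, z is the direction in which the jaws open and shut, and the axes are right-handed (so a half turn about x gives the same grasp; the last joint's range is limited). The gripper opens to 93 mm and grips with 3 to 60 N. Pads are 15 mm wide; open, the fingers measure 128 mm over their backs; the gripper's body (75 mm by 188 mm) begins 65 mm behind the grasp point.
Start: joints at [-80.375, 14.817, 87.949, -0, 77.235, -11.62], TCP at [0.199, -0.513, 0.219] pointing down, gripper open.
Joint ranges: [-179.93, 179.93], [-52.35, 119.4], [10.71, 147.94], [-69.91, 249.91], [12.55, 155.21], [-178.61, 178.61]. Speed limits (degrees/s): [147.25, 147.25, 180, 180, 180, 180].

INTERFACE

Orientations are given as a 3x3 rotation matrix whose columns are the frame's x, y, z axes.
In Python, from plant import robot gives the robot as it stands.
- The arm moves only by the tool send_rows, never from a script. Its argument "increments" is one flat list of numbers, 6 for each row, row after row: the shift along the world's x, y, z scaled (see below), then the turn, a rotation vector about the world's x, y, z scaled (see below). In form: [x, y, z, rx, ry, rz, x, y, z, rx, ry, rz, ...]. A call has 1 to 5 rows; each row shifts and turns the pose as measured when the row begins; what a row does not reach is not made up. The controller multiplies each number of a shift by 0.025 m and each number of a turn by 0.15 rad. A row lasts 1/10 s, in which the tool goes at most 50 mm and 8.59 degrees, less where a joint would pass 70% of its speed; a pose out of reach is approached as far as the arm can. A call with a number of a shift or a turn outside -1 to 1 is refused whole. A call with a gripper value outside its range is refused whole. "jaw" is the opening, from -1 (shut) to 1 (fully open), so that 0 is half open, set as the call begins (left out, the last holds). The fingers move at their own pace and stop on an object; the grip force is fixed at half the most. Time passes only in rows, so rows that do not move let the fingers close. It gives the time, the measured TCP pose, the force and the opening at its end, in the units of the state.
- robot.observe(): the state, without advancing time (a new reading comes with each control period).
- robot.snapshot(name): name is "side" or "top" or "wrist"; returns the picture (420x560x3 uint8, blue, green, red); there is no depth.
- robot.calibration(name): a dict with "intrinsics" (3x3 intrinsics, pixels), "eye" and "attitude" of the camera in the world; the wrist camera has in their place "mount" (4x4, takes a point from camera to tool coordinates, whose origin is the TCP and whose axes are the tool frame's). Camera axes: x right, y up, looking along -z (the intrinsics and any distortion apply to the point x, -y, -z); pixel columns grow to the right and rows downward; lengths in m; the calibration is good to about 2 mm. A picture is of the moment at which its call begins: read the wrist's pose just before it. calibration takes no time and is no camera call.
- robot.sign_off(): hands the job in, once; it reports no verdict.
The state is a dict: "t": time; "q": joint angles; "joint_vel": joint speeds; "joint_torque": joint torques, N m; "eef_pos": TCP position; "tcp_rot": TCP orientation; "force": force on the tool from outside, world axes, zero at the start; "moment": the same for the moment, N m; "width": opening from 0.0 (shut) to 1.0 (fully open).
Only numpy, scipy, OpenCV 4.12 (cv2) and the standard library are available. Lean on these libraries where they do the work, as an engineer would, in place of code of your own. Each camera call takes 0.05 s, during which the arm holds its last target. There are 200 camera calls.

TASK

The small bench steriliser is loaded: swing its lid fully shut, leaving the two bottles inside standing. Then, with the gripper fingers, press the sprung teal purge lever down until it is level, its teal pad flush with the red top of the white gauge post beside it, never pushing it down to its stop, and keep it there for three seconds; your program finishes while the arm is still holding the lever level. Leave the other things on the bench where they are.

Things in the scene. Friction and masses are not known exactly. Their poses are not given: they have to be found in the camera images.
- steriliser: The bench steriliser, fixed to the bench: cream sides, flat steel deck, 300 (x) x 360 (y) x 120 mm high (deck at z = 120). Origin at the centre of its underside; x points to its back (hinge side), y to its left, z up; turned up to 0.45 rad about z. A round chamber 150 mm wide, 105 mm deep, opens in the deck at x = 0, y = +75 mm.
- lid_hinge (a point): Middle of the lid's hinge line, which runs along the steriliser's y axis; at x = +100, y = +75, z = 134 mm of the steriliser.
- purge_pivot (a point): Pivot of the purge lever, its line along the steriliser's y axis, in a grey fork standing 68 mm above the deck; at x = +60, y = -115, z = 172 mm of the steriliser.
- gauge_top (a point): Red top of the white gauge post, 12 mm thick, upright on the deck beside the lever's pad; at x = -60, y = -164, z = 198 mm of the steriliser, as high as the pad's top when the lever is level.
- lid (a joint): Angle of the lid, rad: 0 = fully shut (flat on the deck), grows as it opens upward; starts between 0.85 and 1.15. The lid is a cream slab 180 x 180 x 20 mm, about 0.6 kg, its free edge 188 mm from the hinge line. The hinge is stiff (0.85 N m friction) and keeps the lid at any angle; pushing the handle square to the lid takes about 1 to 4 N, most when wide open.
- lid_handle (a point): Middle of the lid's teal handle, a round bar 18 mm thick and 110 mm long, parallel to the hinge line and 215 mm from it, in front of the lid's free edge with a gap of 18 mm. With the lid shut it lies 134 mm above the bench, 14 mm above the deck.
- purge_angle (a joint): Angle of the purge lever, rad: 0 = at rest, raised 0.40 rad (23 degrees) above level towards the front; grows as it is pressed down; 0.40 = level; 0.62 = its stop. A spring returns it when let go. Pushing the pad down takes about 2 N at rest, 6 N when level, 9 N at the stop.
- purge_pad (a point): Centre of the teal pad, 28 x 28 x 12 mm, on a short stem near the lever's front end: 120 mm from the pivot along the lever and 20 mm above its centre line (the steel arm is 10 mm thick). Lever level: pad centre 192 mm, top 198 mm above the bench, at x = -60, y = -115 mm of the steriliser. At rest: centre 237 mm above the bench, at x = -43 mm, tilted 0.40 rad.
- purge: The whole purge lever, steel arm and teal pad; its origin lies on the pivot.
- chamber (a point): Centre of the chamber's floor, 15 mm above the bench.
- load_a_center (a point): A foil-capped glass bottle standing in the chamber, 50 mm across, 88 mm high; point at its centre. Leave it standing.
- load_b_center (a point): The other bottle in the chamber, the same size; point at its centre. Leave it standing.
- flask_a_center (a point): A foil-capped glass bottle standing on the bench, 70 mm across, 130 mm high; point at its centre. Leave alone.
- flask_b_center (a point): Another such bottle on the bench, same size; point at its centre. Leave alone.
- beaker_center (a point): A glass beaker on the bench, 76 mm across, 100 mm high; point at its centre. Leave alone.
- tape_center (a point): A roll of paper tape lying flat on the bench, 96 mm across, 20 mm high; point at its centre. Leave alone.
- spoon_grip (a point): A steel spoon lying on the bench; point on its handle. Leave alone.
Not all that is in view belongs to the job. What is shaped like the part that bears load_b_center but black or yellow is not meant. What is shaped like the part that bears load_a_center but green is not meant.

How it is judged (in metres and radians):
On the way, in this order (a step that is already met when the one before it is completed fails the run):
1. the lid is fully shut (value of joint lid below 0.04 rad), for 0.2 s.
2. with the lid shut, the fingers hold the purge lever level (within 0.08 rad) for over two seconds (value of joint purge_angle between 0.32 and 0.48 rad and contact force between purge and the fingers above 1.5 N and value of joint lid below 0.04 rad), for 2.2 s.
At the end, for the whole second after the job is handed in: The lid is shut (within 0.04 rad), the bottles stand in the chamber (each within 70 mm of its axis and 0.3 rad of upright), and the gripper fingers are still pressing on the lever (over 1.5 N) and holding the lever still, within 0.08 rad (about 10 mm at the pad) of level, through the last second (all of step 2 and velocity of joint purge_angle between -0.1 and 0.1 rad/s and horizontal distance between each of load_a_center, load_b_center and chamber below 0.07 m and angle between each of load_a_center, load_b_center's own z axis and vertical below 0.3 rad); the arm keeps its last pose, push and grip.
It fails at once if the purge lever is pushed down to its stop (beyond 0.57 rad) (value of joint purge_angle above 0.57 rad).
It fails at once if something else on the bench is moved by more than 30 mm (distance of any of flask_a_center, flask_b_center, beaker_center, tape_center, spoon_grip from where it was at the start of the episode above 0.03 m).
It fails at once if a bottle in the chamber is tipped over (angle between any of load_a_center, load_b_center's own z axis and vertical above 0.5 rad).
It also fails if it takes over 58 s, if anything falls off the work surface, if the arm or the gripper's body presses on something with over 40 N, if the wrist force passes 120 N, or if a joint passes its speed limit or range.

## Working session

There is one attempt and no reset: what is moved stays moved. The work goes in short steps, Python scripts to look and compute and a tool call to move; the robot and the scene stay as the last step left them, time stands still between calls to the robot, and variables do not carry over. Pictures are saved under pics/ and viewed, about 8 in all and at most 12, crops included, and the job is handed in when it is done.

Besides the shell and the picture viewer there is one more tool, called after "Call:" in YAML: its name, and indented under it one key for each argument. send_rows: Moves the arm, as the interface text tells. Its arguments: {"type":"object","properties":{"increments":{"type":"array","items":{"type":"number","minimum":-1,"maximum":1}},"jaw":{"type":"number"}},"required":["increments"]}

```bash
mkdir -p pics; ls; python3 - <<'E'
from plant import robot
import cv2,numpy as np
for n in("side","top"):
    im=robot.snapshot(n); cv2.imwrite(f"pics/{n}0.png",im); c=robot.calibration(n); print(n,c)
print(robot.calibration("wrist"))
s=robot.observe();print(s['t'],s['eef_pos'],s['tcp_rot'],s['force'],s['width'])
E
```

```text
pics
side {'intrinsics': array([[411.44942338,   0.        , 282.14181316],
       [  0.        , 411.44942338, 216.6203298 ],
       [  0.        ,   0.        ,   1.        ]]), 'eye': array([0.26499704, 0.64127591, 0.95751462]), 'attitude': array([[-0.91574959,  0.30751534, -0.25852853],
       [-0.40161357, -0.68397461,  0.60900351],
       [ 0.01045097,  0.66152328,  0.7498518 ]])}
top {'intrinsics': array([[509.51457501,   0.        , 285.62500699],
       [  0.        , 509.51457501, 203.82339649],
       [  0.        ,   0.        ,   1.        ]]), 'eye': array([ 0.38294772, -0.02860255,  1.35637362]), 'attitude': array([[ 0.02576186,  0.98724608, -0.15710346],
       [-0.99966654,  0.02516289, -0.00580067],
       [-0.00177351,  0.15720051,  0.98756511]])}
{'intrinsics': array([[372.33940237,   0.        , 280.21748005],
       [  0.        , 372.33940237, 205.60249502],
       [  0.        ,   0.        ,   1.        ]]), 'mount': array([[ 7.74154181e-05,  2.87536665e-01, -9.57769628e-01,
        -1.66043427e-01],
       [-3.29913386e-04,  9.57769586e-01,  2.87536625e-01,
         8.08548090e-02],
       [ 9.99999943e-01,  2.93721253e-04,  1.69008327e-04,
        -9.73789558e-04],
       [ 0.00000000e+00,  0.00000000e+00,  0.00000000e+00,
         1.00000000e+00]])}
0.1 [ 0.19922859 -0.51214289  0.2179183 ] [[-2.89614513e-04  9.32037068e-01  3.62362829e-01]
 [ 1.58862064e-03  3.62362815e-01 -9.32035764e-01]
 [-9.99998696e-01  3.05725986e-04 -1.58559886e-03]] [-0.11288324  0.4089466   0.4436836 ] 1.0013565055373441
```

View pics/side0.png

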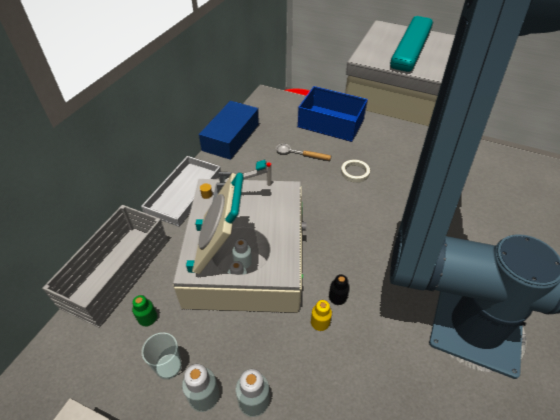

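View pics/top0.png

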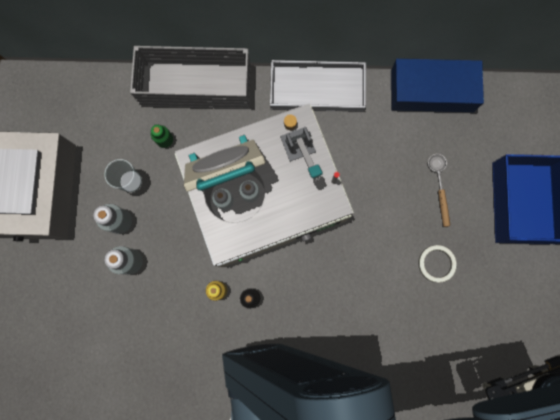

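The top view shows the steriliser deck with corners near (215,265), (353,213), (312,105) and (176,153). The teal handle runs from (198,185) to (253,168), the teal pad is at (316,171) and the red gauge top at (337,177).

These could be mistaken for the targets:
- **Handle:** the two small teal hinge blocks at (193,155) and (243,140), and the teal bar on the box at the right of the side view (412,42). I want the long bar in front of the lid's free edge.
- **Pad:** only (316,171) is a candidate. The orange knob at (290,122) is not it.
- **Bottles:** the yellow, black and green ones stand on the bench and are not meant.

```bash
cat > h.py <<'E'
from plant import robot
import numpy as np, cv2
from scipy.optimize import least_squares
def proj(c,P):
    p=(np.atleast_2d(P)-c['eye'])@c['attitude']; K=c['intrinsics']
    return np.c_[K[0,0]*p[:,0]/-p[:,2]+K[0,2], K[1,1]*-p[:,1]/-p[:,2]+K[1,2]]
def W(v,P):
    c,s=np.cos(v[2]),np.sin(v[2]); P=np.atleast_2d(P)
    return P@np.array([[c,-s,0],[s,c,0],[0,0,1]]).T+[v[0],v[1],0]
def handle(a,y=75):  # local, m; handle centre 215 mm from hinge, at hinge height
    return np.array([.1-.215*np.cos(a), y/1e3, .134+.215*np.sin(a)])
def pad(th):
    e=.4-th; return np.array([.06-.12*np.cos(e)+.02*np.sin(e)*1, -.115, .172+.12*np.sin(e)+.02*np.cos(e)])
E
python3 - <<'E'
from h import *
ct,cs=robot.calibration('top'),robot.calibration('side')
D=np.array([[-.15,.18,.12],[-.15,-.18,.12],[.15,-.18,.12],[.15,.18,.12],[-.06,-.164,.198]])
t=np.array([[215,265],[353,213],[312,105],[176,153],[337,176]],float)
def pts(v): return W(v,np.vstack([D,pad(0),handle(v[3],130),handle(v[3],20)]))
T=np.vstack([t,[316,170],[197,186],[254,169]])
S=np.array([[300,290],[302,182],[269,165],[262,165]],float); si=[0,1,4,5]
f=lambda v:np.r_[(proj(ct,pts(v))-T).ravel(),(proj(cs,pts(v)[si])-S).ravel()*.5]
r=least_squares(f,[.5,.05,.3,1.],loss='soft_l1')
print(pad(0),r.x,np.round(f(r.x).reshape(-1,2),1).tolist())
v=r.x
for n,p in(("handle",handle(v[3])),("handle0",handle(0)),("pad0",pad(0)),("padlevel",pad(.4)),("gauge",D[4])):print(n,W(v,p)[0].round(3))
print('handle ends side',proj(cs,pts(v)[6:8]))
im=robot.snapshot('top')[90:280,160:370]; cv2.imwrite('pics/crop.png',cv2.resize(im,None,fx=3,fy=3,interpolation=cv2.INTER_CUBIC))
E
```

```text
[-0.04273895 -0.115       0.23715142] [0.63151437 0.03424468 0.3777163  1.06353032] [[-0.5, 0.1], [0.6, 1.1], [-1.5, -0.9], [-0.4, -1.3], [0.4, -0.2], [0.0, 2.4], [3.9, 0.4], [-2.9, -0.5], [0.2, -1.5], [-0.5, -0.3], [0.4, -0.6], [0.1, -0.1]]
handle [0.6   0.102 0.322]
handle0 [0.497 0.062 0.134]
pad0 [ 0.634 -0.088  0.237]
padlevel [ 0.618 -0.095  0.192]
gauge [ 0.636 -0.14   0.198]
handle ends side [[234.65719825 211.85341493]
 [240.11666867 175.67911301]]
```

View pics/crop.png

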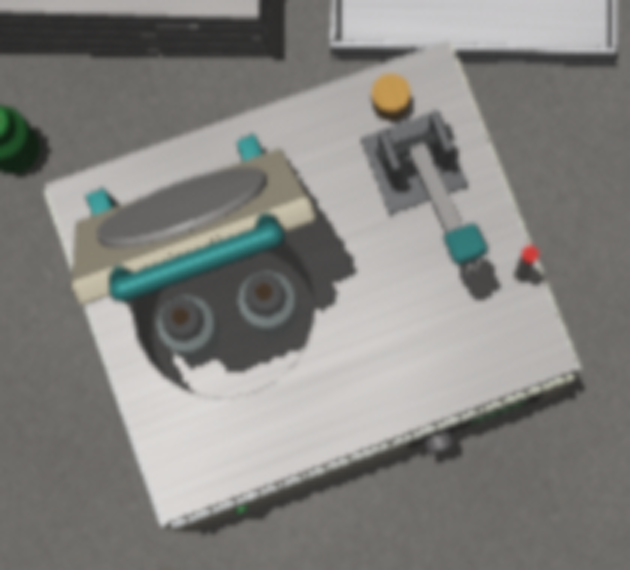

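The crop confirms the choices: the long teal bar in front of the lid's free edge, the teal pad on the steel lever, and the red post top beside it. Both bottles stand in the chamber. The fit residuals are within about 4 px. I'll shut the fingers and fly over at height.

Call:
send_rows:
  increments: [0.64,0.98,0.9,0,0,0.42,0.64,0.98,0.9,0,0,0.42,0.64,0.98,0.9,0,0,0.42,0.64,0.98,0.9,0,0,0.42,0.64,0.98,0.9,0,0,0.42]
  jaw: -1

```text
t: 0.65
eef_pos: [0.2781, -0.3853, 0.3275]
tcp_rot: [[-0.007, 0.771, 0.637], [0.012, 0.637, -0.771], [-1.0, 0.003, -0.014]]
force: [0.7, -0.8, 0.5]
width: 0.619
```

Call:
send_rows:
  increments: [0.64,0.98,0.8,0,0,0.42,0.64,0.98,0.8,0,0,0.42,0.64,0.98,0.8,0,0,0.42,0.64,0.98,0.8,0,0,0.42,0.64,0.98,0.8,0,0,0.42]

```text
t: 1.15
eef_pos: [0.36, -0.2565, 0.4312]
tcp_rot: [[-0.011, 0.525, 0.851], [0.011, 0.851, -0.525], [-1.0, 0.003, -0.015]]
force: [0.4, -0.6, 0.2]
width: 0.188
```

Call:
send_rows:
  increments: [0.64,0.98,0,0,0,0.42,0.64,0.98,0,0,0,0.42,0.64,0.98,0,0,0,0.42,0.64,0.98,0,0,0,0.42,0.64,0.98,0,0,0,0.42]

```text
t: 1.65
eef_pos: [0.4429, -0.1287, 0.4342]
tcp_rot: [[-0.008, 0.222, 0.975], [0.004, 0.975, -0.222], [-1.0, 0.002, -0.009]]
force: [-0.8, 0.0, 0.1]
width: 0.002
```

Call:
send_rows:
  increments: [0.64,0.92,0,0,0,0.4,0.64,0.92,0,0,0,0.4,0.64,0.92,0,0,0,0.4,0.64,0.92,0,0,0,0.4,0.64,0.92,0,0,0,0.4]

```text
t: 2.15
eef_pos: [0.525, -0.0076, 0.4331]
tcp_rot: [[-0.011, -0.089, 0.996], [0.001, 0.996, 0.089], [-1.0, 0.002, -0.011]]
force: [0.4, -0.6, -1.0]
width: 0.001
```

Call:
send_rows:
  increments: [0.64,0.92,-0.4,0,0,0.4,0.64,0.92,-0.4,0,0,0.4,0.64,0.92,-0.4,0,0,0.4,0.64,0.92,-0.4,0,0,0.4,0.64,0.92,-0.4,0,0,0.4]

```text
t: 2.65
eef_pos: [0.608, 0.113, 0.3812]
tcp_rot: [[-0.011, -0.392, 0.92], [-0.003, 0.92, 0.392], [-1.0, 0.002, -0.011]]
force: [0.4, 0.2, -0.2]
width: 0.005
```

```bash
python3 - <<'E'
from h import *
s=robot.observe();print(s['eef_pos'],s['tcp_rot'][:,2],s['force'])
a=robot.snapshot('side')[100:330,150:350];b=robot.snapshot('top')[90:280,130:370]
a=cv2.resize(a,(400,460),interpolation=cv2.INTER_CUBIC)
cv2.imwrite('pics/c2.png',a)
E
```

```text
[0.60796683 0.1130303  0.38119527] [ 0.91989316  0.39201643 -0.01094043] [ 0.44571196  0.19247524 -0.2489774 ]
```

View pics/c2.png

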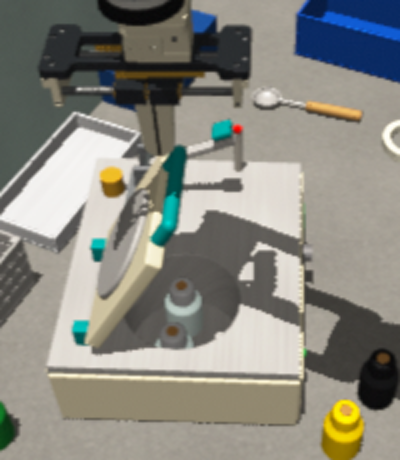

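```bash
python3 - <<'E'
from h import *
cs=robot.calibration('side');v=[.6315,.0342,.3777,1.06]
f=lambda P:((proj(cs,P)-[150,100])*2).round(0).tolist()
print('tip',f([.608,.113,.381]),'handle ends',f(W(v,handle(1.06,130))),f(W(v,handle(1.06,20))))
for a in(.85,1.0,1.15):print(a,f(W(v,handle(a,130))),f(W(v,handle(a,20))))
E
```

```text
tip [[159.0, 150.0]] handle ends [[170.0, 224.0]] [[181.0, 152.0]]
0.85 [[206.0, 242.0]] [[214.0, 169.0]]
1.0 [[181.0, 229.0]] [[191.0, 156.0]]
1.15 [[153.0, 218.0]] [[165.0, 145.0]]
```

The side crop shows the tip where it was predicted, at crop (159,150), just behind and above the handle at about (180,155)–(165,235). Next I'll lower it onto the bar.

Call:
send_rows:
  increments: [-0.12,-0.1,-0.6,0,0,0,-0.12,-0.1,-0.6,0,0,0,0,0,-0.4,0,0,0,0,0,-0.2,0,0,0]

```text
t: 3.15
eef_pos: [0.6014, 0.1086, 0.3326]
tcp_rot: [[-0.015, -0.392, 0.92], [-0.003, 0.92, 0.392], [-1.0, 0.003, -0.015]]
force: [-0.1, -1.0, -0.2]
width: 0.007
```

Call:
send_rows:
  increments: [0,0,-0.3,0,0,0,-0.3,-0.12,-0.3,0,0,0,-0.4,-0.16,-0.35,0,0,0]

```text
t: 3.45
eef_pos: [0.5825, 0.1006, 0.3181]
tcp_rot: [[-0.007, -0.39, 0.921], [-0.004, 0.921, 0.39], [-1.0, -0.0, -0.008]]
force: [1.1, 2.3, 1.4]
width: 0.01
```

Call:
send_rows:
  increments: [-0.45,-0.18,-0.45,0,0,0,-0.45,-0.18,-0.45,0,0,0,-0.4,-0.16,-0.5,0,0,0]

```text
t: 3.75
eef_pos: [0.5498, 0.0872, 0.2885]
tcp_rot: [[0.002, -0.389, 0.921], [-0.003, 0.921, 0.389], [-1.0, -0.003, 0.001]]
force: [-3.3, 0.1, 4.8]
width: 0.007
```

```bash
python3 - <<'E'
from h import *
s=robot.observe();print(s['eef_pos'],s['force'])
a=robot.snapshot('side')[100:330,150:350]
cv2.imwrite('pics/c3.png',cv2.resize(a,(400,460),interpolation=cv2.INTER_CUBIC))
E
```

```text
[0.54976595 0.087222   0.28845537] [-3.32540401  0.07336756  4.76198901]
```

View pics/c3.png

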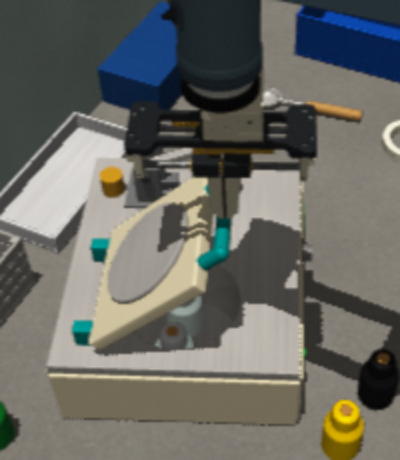

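The side crop shows the lid about 0.75 rad open, with the fingertip on the bar at crop (222,222). I'll keep following the arc.

Call:
send_rows:
  increments: [-0.33,-0.13,-0.58,0,0,0,-0.33,-0.13,-0.58,0,0,0,-0.3,-0.12,-0.58,0,0,0,-0.28,-0.11,-0.6,0,0,0]

```text
t: 4.2
eef_pos: [0.5161, 0.073, 0.2331]
tcp_rot: [[0.005, -0.387, 0.922], [-0.005, 0.922, 0.387], [-1.0, -0.006, 0.003]]
force: [-1.1, 1.3, 1.4]
width: 0.007
```

Call:
send_rows:
  increments: [-0.22,-0.09,-0.6,0,0,0,-0.2,-0.08,-0.6,0,0,0,-0.16,-0.06,-0.6,0,0,0,-0.12,-0.05,-0.6,0,0,0]

```text
t: 4.6
eef_pos: [0.4994, 0.0651, 0.1747]
tcp_rot: [[0.011, -0.384, 0.923], [-0.005, 0.923, 0.384], [-1.0, -0.008, 0.008]]
force: [-0.8, 1.7, 0.5]
width: 0.007
```

Call:
send_rows:
  increments: [-0.06,-0.02,-0.4,0,0,0,-0.05,-0.02,-0.4,0,0,0]

```text
t: 4.8
eef_pos: [0.4972, 0.0637, 0.1545]
tcp_rot: [[0.012, -0.383, 0.924], [-0.004, 0.924, 0.383], [-1.0, -0.009, 0.01]]
force: [0.1, 0.4, 1.2]
width: 0.005
```

Call:
send_rows:
  increments: [0,0,-0.3,0,0,0,0,0,-0.3,0,0,0,0,0,-0.3,0,0,0]

```text
t: 5.1
eef_pos: [0.498, 0.0634, 0.1421]
tcp_rot: [[0.016, -0.384, 0.923], [-0.006, 0.923, 0.384], [-1.0, -0.012, 0.013]]
force: [-36.0, 1.7, 93.3]
width: 0.004
```

The wrist force reads 93 N, so the lid is against the deck. I'll back off straight up.

Call:
send_rows:
  increments: [0,0,0.3,0,0,0,0,0,0.5,0,0,0,0,0,1,0,0,0,0,0,1,0,0,0,0,0,1,0,0,0]

```text
t: 5.6
eef_pos: [0.4991, 0.0635, 0.2421]
tcp_rot: [[0.02, -0.384, 0.923], [-0.007, 0.923, 0.384], [-1.0, -0.014, 0.016]]
force: [0.1, 0.2, -0.0]
width: 0.005
```

Call:
send_rows:
  increments: [0,0,1,0,0,0,0,0,1,0,0,0,0,-0.3,1,0,0,0,0.3,-0.6,0.5,0,0,0,0.5,-0.6,0,0,0,0]

```text
t: 6.1
eef_pos: [0.5222, 0.0264, 0.338]
tcp_rot: [[0.032, -0.387, 0.922], [-0.008, 0.922, 0.387], [-0.999, -0.02, 0.027]]
force: [0.7, 0.7, -0.6]
width: 0.008
```

```bash
python3 - <<'E'
from h import *
s=robot.observe();print(s['t'],s['eef_pos'],s['force'])
a=robot.snapshot('side')[100:330,150:350]
cv2.imwrite('pics/c4.png',cv2.resize(a,(400,460),interpolation=cv2.INTER_CUBIC))
cs=robot.calibration('side');v=[.6315,.0342,.3777,1.06]
for al in(0,.04,.1):print(al,((proj(cs,W(v,[handle(al,130),handle(al,20)]))-[150,100])*2).round(0).tolist())
E
```

```text
6.1 [0.52218585 0.02640586 0.33802027] [ 0.70391373  0.7292663  -0.55228484]
0 [[272.0, 331.0], [275.0, 261.0]]
0.04 [[272.0, 327.0], [275.0, 257.0]]
0.1 [[272.0, 321.0], [274.0, 250.0]]
```

View pics/c4.png

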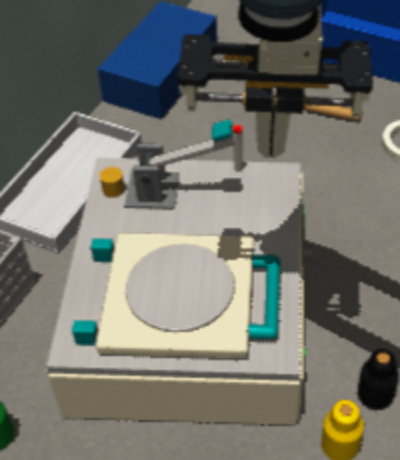

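The side crop shows the lid lying flat, with its handle at crop (272,331)–(275,261), exactly where a fully shut lid is predicted. The lever is still at rest with its pad at (224,130). I'll move over the pad.

Call:
send_rows:
  increments: [0.8,-0.95,0,0,0,0,0.8,-0.95,0,0,0,0,0.8,-0.95,0,0,0,0,0.8,-0.95,0,0,0,0,0.8,-0.95,-0.5,0,0,0]

```text
t: 6.65
eef_pos: [0.6282, -0.0987, 0.3195]
tcp_rot: [[0.03, -0.386, 0.922], [-0.007, 0.922, 0.387], [-1.0, -0.018, 0.025]]
force: [0.2, -0.9, 0.2]
width: 0.002
```

Call:
send_rows:
  increments: [0,0,-0.8,0,0,0,0,0,-0.8,0,0,0,0,0,-0.5,0,0,0,0,0,0,0,0,0]

```text
t: 7.05
eef_pos: [0.6299, -0.1052, 0.2534]
tcp_rot: [[0.018, -0.38, 0.925], [-0.004, 0.925, 0.38], [-1.0, -0.011, 0.015]]
force: [0.1, -0.4, -0.3]
width: 0.004
```

```bash
python3 - <<'E'
from h import *
s=robot.observe();print(s['t'],s['eef_pos'],s['force'])
a=robot.snapshot('side')[130:230,210:310];b=robot.snapshot('top')[110:210,260:360]
cv2.imwrite('pics/c5.png',cv2.resize(np.hstack([a,b]),(800,400),interpolation=cv2.INTER_CUBIC))
E
```

```text
7.05 [ 0.62986498 -0.10515145  0.25335386] [ 0.1164633  -0.38120018 -0.30391241]
```

View pics/c5.png

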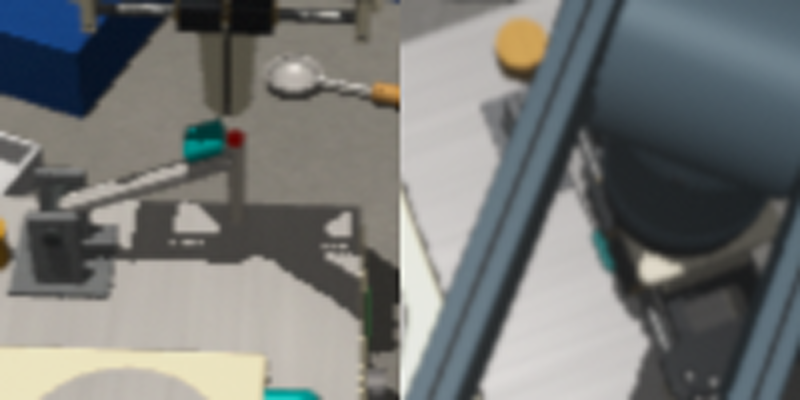

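In this crop the fingertip (228,113) is right of the pad (205,140), towards the gauge post. The numbers agree: it is about 14 mm off along the steriliser's -y. I'll correct that before pressing.

Call:
send_rows:
  increments: [-0.18,0.23,0.2,0,0,0,-0.18,0.23,0,0,0,0,0,0,-0.2,0,0,0]

```text
t: 7.45
eef_pos: [0.6225, -0.093, 0.2591]
tcp_rot: [[0.026, -0.38, 0.925], [-0.007, 0.925, 0.38], [-1.0, -0.016, 0.022]]
force: [-0.4, -0.2, -0.2]
width: 0.008
```

```bash
python3 - <<'E'
from h import *
s=robot.observe();print(s['t'],s['eef_pos'],s['force'])
a=robot.snapshot('side')[130:230,210:310];b=robot.snapshot('wrist')[:400,80:480]
cv2.imwrite('pics/c6.png',np.hstack([cv2.resize(a,(400,400),interpolation=cv2.INTER_CUBIC),b]))
E
```

```text
7.45 [ 0.62245101 -0.09298269  0.25905531] [-0.43699838 -0.21796743 -0.23996283]
```

View pics/c6.png

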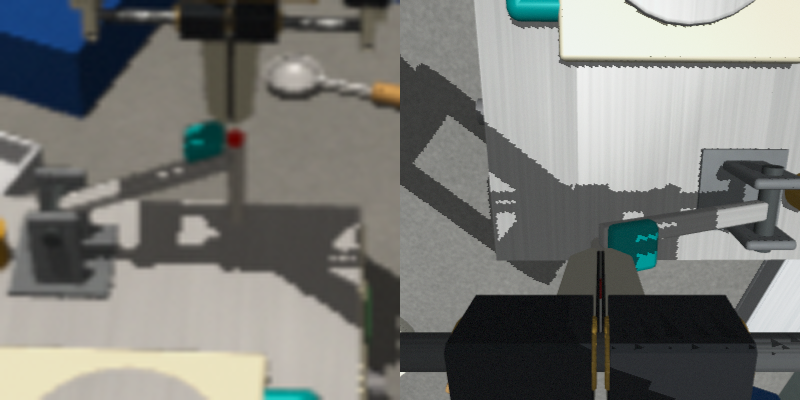

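The wrist view shows the pad spanning columns 607–658, with the fingers centred at 600. The pad therefore lies partly under the fingers and moves further under them (to -x) as it goes down. I'll add a 4 mm shift towards local +x and press in small steps.

Call:
send_rows:
  increments: [0.16,0.06,-0.3,0,0,0,0,0,-0.4,0,0,0,0,0,-0.4,0,0,0,0,0,-0.4,0,0,0]

```text
t: 7.95
eef_pos: [0.6217, -0.0947, 0.2214]
tcp_rot: [[0.017, -0.379, 0.925], [-0.013, 0.925, 0.38], [-1.0, -0.019, 0.011]]
force: [-3.6, -1.3, 6.2]
width: 0.003
```

Call:
send_rows:
  increments: [0,0,-0.3,0,0,0,0,0,-0.2,0,0,0]

```text
t: 8.15
eef_pos: [0.6197, -0.0957, 0.2078]
tcp_rot: [[0.013, -0.379, 0.925], [-0.015, 0.925, 0.379], [-1.0, -0.019, 0.007]]
force: [-3.8, -1.1, 7.2]
width: 0.005
```

Call:
send_rows:
  increments: [0,0,-0.2,0,0,0,0,0,-0.15,0,0,0]

```text
t: 8.35
eef_pos: [0.6178, -0.0966, 0.1985]
tcp_rot: [[0.01, -0.379, 0.926], [-0.016, 0.925, 0.379], [-1.0, -0.018, 0.003]]
force: [-3.8, 0.1, 8.1]
width: 0.003
```

Call:
send_rows:
  increments: [0,0,0,0,0,0,0,0,0,0,0,0,0,0,0,0,0,0]

```text
t: 8.65
eef_pos: [0.6178, -0.0966, 0.1986]
tcp_rot: [[0.011, -0.378, 0.926], [-0.016, 0.926, 0.378], [-1.0, -0.019, 0.004]]
force: [-2.3, 0.3, 5.7]
width: 0.005
```

```bash
python3 - <<'E'
from h import *
s=robot.observe();print(s['t'],s['eef_pos'],s['force'])
a=robot.snapshot('side')[130:230,210:310];b=robot.snapshot('wrist')[:400,80:480]
cv2.imwrite('pics/c7.png',np.hstack([cv2.resize(a,(400,400),interpolation=cv2.INTER_CUBIC),b]))
E
```

```text
8.65 [ 0.61784591 -0.09657088  0.19858352] [-2.33210441  0.32752522  5.68885097]
```

View pics/c7.png

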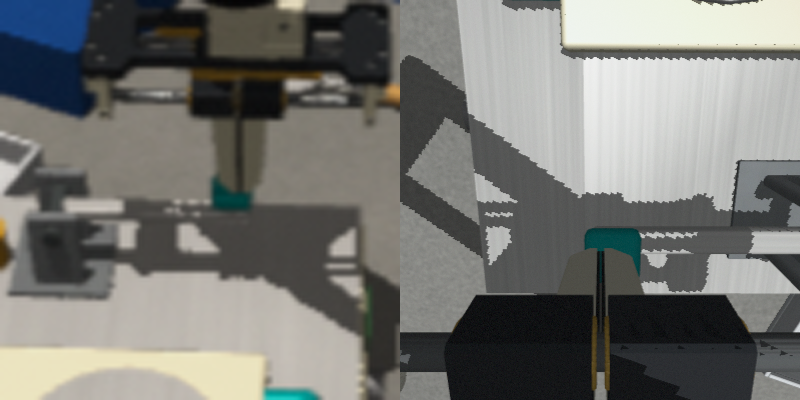

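The crop shows the fingers seated on the pad (side 232,193; wrist 612,240), the arm level, the tip at z = 0.1986 against a pad-top height of 0.198, a steady 5.7 N and no creep. I'll hold there for over 3 s.

Call:
send_rows:
  increments: [0,0,0,0,0,0,0,0,0,0,0,0,0,0,0,0,0,0,0,0,0,0,0,0,0,0,0,0,0,0]

```text
t: 9.25
eef_pos: [0.6182, -0.0964, 0.2003]
tcp_rot: [[0.013, -0.378, 0.926], [-0.017, 0.925, 0.379], [-1.0, -0.02, 0.006]]
force: [-1.6, 0.7, 6.7]
width: 0.007
```

Call:
send_rows:
  increments: [0,0,0,0,0,0,0,0,0,0,0,0,0,0,0,0,0,0,0,0,0,0,0,0,0,0,0,0,0,0]

```text
t: 9.75
eef_pos: [0.6185, -0.0963, 0.2019]
tcp_rot: [[0.016, -0.378, 0.925], [-0.017, 0.925, 0.379], [-1.0, -0.022, 0.008]]
force: [-3.0, 0.1, 7.3]
width: 0.004
```

Call:
send_rows:
  increments: [0,0,0,0,0,0,0,0,0,0,0,0,0,0,0,0,0,0,0,0,0,0,0,0,0,0,0,0,0,0]

```text
t: 10.25
eef_pos: [0.6188, -0.0961, 0.2033]
tcp_rot: [[0.018, -0.379, 0.925], [-0.018, 0.925, 0.379], [-1.0, -0.024, 0.01]]
force: [-1.7, 0.9, 6.8]
width: 0.005
```

Call:
send_rows:
  increments: [0,0,0,0,0,0,0,0,0,0,0,0,0,0,0,0,0,0,0,0,0,0,0,0,0,0,0,0,0,0]

```text
t: 10.75
eef_pos: [0.6191, -0.0961, 0.2047]
tcp_rot: [[0.021, -0.379, 0.925], [-0.019, 0.925, 0.379], [-1.0, -0.025, 0.012]]
force: [-1.8, 0.1, 5.7]
width: 0.008
```

Call:
send_rows:
  increments: [0,0,0,0,0,0,0,0,0,0,0,0,0,0,0,0,0,0,0,0,0,0,0,0,0,0,0,0,0,0]

```text
t: 11.25
eef_pos: [0.6194, -0.0959, 0.2059]
tcp_rot: [[0.023, -0.379, 0.925], [-0.019, 0.925, 0.379], [-1.0, -0.026, 0.014]]
force: [-1.7, 1.3, 5.6]
width: 0.003
```

Call:
send_rows:
  increments: [0,0,0,0,0,0,0,0,0,0,0,0,0,0,0,0,0,0,0,0,0,0,0,0,0,0,0,0,0,0]

```text
t: 11.75
eef_pos: [0.6197, -0.0958, 0.2071]
tcp_rot: [[0.026, -0.379, 0.925], [-0.02, 0.925, 0.379], [-0.999, -0.028, 0.016]]
force: [-1.7, 1.3, 5.2]
width: 0.006
```

Call:
send_rows:
  increments: [0,0,0,0,0,0,0,0,0,0,0,0,0,0,0,0,0,0,0,0,0,0,0,0,0,0,0,0,0,0]

```text
t: 12.25
eef_pos: [0.62, -0.0957, 0.2081]
tcp_rot: [[0.028, -0.379, 0.925], [-0.02, 0.925, 0.379], [-0.999, -0.029, 0.018]]
force: [-1.6, -0.9, 4.8]
width: 0.008
```

```bash
python3 - <<'E'
from h import *
s=robot.observe();print(s['t'],s['eef_pos'],s['force'],np.abs(s['joint_vel']).max())
a=robot.snapshot('side')[100:330,150:350]
cv2.imwrite('pics/c8.png',cv2.resize(a,(400,460),interpolation=cv2.INTER_CUBIC))
E
```

```text
12.25 [ 0.61997618 -0.09569526  0.20812843] [-1.57884053 -0.86041619  4.75949789] 0.1674989420606785
```

View pics/c8.png

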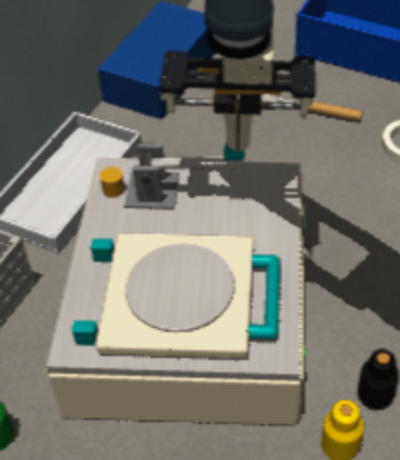

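With zero rows the tip crept up about 0.3 mm per row and is now 10 mm high. I'll bring it back to level and hold with a small downward compensation.

Call:
send_rows:
  increments: [0,0,-0.15,0,0,0,0,0,-0.12,0,0,0,0,0,-0.1,0,0,0]

```text
t: 12.6
eef_pos: [0.6185, -0.0964, 0.1996]
tcp_rot: [[0.026, -0.379, 0.925], [-0.022, 0.925, 0.379], [-0.999, -0.03, 0.016]]
force: [-3.0, 0.4, 7.5]
width: 0.003
```

Call:
send_rows:
  increments: [0,0,-0.012,0,0,0,0,0,-0.012,0,0,0,0,0,-0.012,0,0,0]

```text
t: 12.9
eef_pos: [0.6184, -0.0965, 0.1992]
tcp_rot: [[0.027, -0.379, 0.925], [-0.022, 0.925, 0.379], [-0.999, -0.031, 0.016]]
force: [-1.7, 1.6, 6.8]
width: 0.006
```

Call:
send_rows:
  increments: [0,0,-0.03,0,0,0,0,0,-0.02,0,0,0,0,0,-0.014,0,0,0,0,0,-0.014,0,0,0,0,0,-0.014,0,0,0]

```text
t: 13.4
eef_pos: [0.6182, -0.0965, 0.1984]
tcp_rot: [[0.028, -0.379, 0.925], [-0.023, 0.925, 0.379], [-0.999, -0.032, 0.017]]
force: [-2.3, 0.8, 7.4]
width: 0.003
```

Call:
send_rows:
  increments: [0,0,-0.014,0,0,0,0,0,-0.014,0,0,0,0,0,-0.014,0,0,0,0,0,-0.014,0,0,0,0,0,-0.014,0,0,0]

```text
t: 13.9
eef_pos: [0.6182, -0.0966, 0.1984]
tcp_rot: [[0.031, -0.379, 0.925], [-0.024, 0.925, 0.379], [-0.999, -0.034, 0.019]]
force: [-1.9, 0.2, 7.3]
width: 0.007
```

Call:
send_rows:
  increments: [0,0,-0.014,0,0,0,0,0,-0.014,0,0,0,0,0,-0.014,0,0,0,0,0,-0.014,0,0,0,0,0,-0.014,0,0,0]

```text
t: 14.4
eef_pos: [0.6182, -0.0965, 0.1984]
tcp_rot: [[0.033, -0.379, 0.925], [-0.025, 0.925, 0.38], [-0.999, -0.036, 0.021]]
force: [-2.8, -0.1, 7.3]
width: 0.009
```

Call:
send_rows:
  increments: [0,0,-0.014,0,0,0,0,0,-0.014,0,0,0,0,0,-0.014,0,0,0,0,0,-0.014,0,0,0,0,0,-0.014,0,0,0]

```text
t: 14.9
eef_pos: [0.6182, -0.0966, 0.1983]
tcp_rot: [[0.035, -0.379, 0.925], [-0.026, 0.925, 0.38], [-0.999, -0.038, 0.022]]
force: [-2.0, 0.1, 6.7]
width: 0.008
```

Steady at z = 0.1983–0.1984 m. I'll hold for another 2 s, so the hold is well past three seconds, then hand in.

Call:
send_rows:
  increments: [0,0,-0.014,0,0,0,0,0,-0.014,0,0,0,0,0,-0.014,0,0,0,0,0,-0.014,0,0,0,0,0,-0.014,0,0,0]

```text
t: 15.4
eef_pos: [0.6182, -0.0965, 0.1983]
tcp_rot: [[0.037, -0.379, 0.925], [-0.027, 0.925, 0.38], [-0.999, -0.039, 0.024]]
force: [-2.5, 0.8, 6.8]
width: -0.0
```

Call:
send_rows:
  increments: [0,0,-0.014,0,0,0,0,0,-0.014,0,0,0,0,0,-0.014,0,0,0,0,0,-0.014,0,0,0,0,0,-0.014,0,0,0]

```text
t: 15.9
eef_pos: [0.6182, -0.0966, 0.1982]
tcp_rot: [[0.039, -0.379, 0.925], [-0.028, 0.925, 0.38], [-0.999, -0.041, 0.026]]
force: [-2.0, 1.3, 6.5]
width: 0.002
```

Call:
send_rows:
  increments: [0,0,-0.014,0,0,0,0,0,-0.014,0,0,0,0,0,-0.014,0,0,0,0,0,-0.014,0,0,0,0,0,-0.014,0,0,0]

```text
t: 16.4
eef_pos: [0.6182, -0.0966, 0.1982]
tcp_rot: [[0.041, -0.379, 0.925], [-0.029, 0.924, 0.38], [-0.999, -0.043, 0.027]]
force: [-2.5, -0.1, 7.1]
width: 0.004
```

Call:
send_rows:
  increments: [0,0,-0.014,0,0,0,0,0,-0.014,0,0,0,0,0,-0.014,0,0,0,0,0,-0.014,0,0,0,0,0,-0.014,0,0,0]

```text
t: 16.9
eef_pos: [0.6182, -0.0965, 0.1981]
tcp_rot: [[0.044, -0.379, 0.924], [-0.03, 0.924, 0.38], [-0.999, -0.044, 0.029]]
force: [-2.8, 0.5, 6.5]
width: 0.007
```

```bash
python3 - <<'E'
from h import *
s=robot.observe();print(s['t'],s['eef_pos'],s['force'])
a=robot.snapshot('side')[130:230,210:310]
cv2.imwrite('pics/c9.png',cv2.resize(a,(400,400),interpolation=cv2.INTER_CUBIC))
s=robot.observe();print(s['t'],s['eef_pos'],s['force'])
if abs(s['eef_pos'][2]-.198)<.003 and s['force'][2]>4: print(robot.sign_off())
E
```

```text
16.9 [ 0.61815981 -0.09654481  0.19814936] [-2.82260125  0.5357821   6.52650858]
16.95 [ 0.61814714 -0.09659021  0.19814508] [-2.66871767  0.46980894  7.31700129]
the job is handed in; nothing more can be done
None
```

I shut the lid by pushing its handle down with the closed fingers. I then pressed the purge lever level and handed the job in with the arm still holding it. The hand-in gave no verdict.

- **Lid:** before I went to the lever, the side picture showed the lid flat, with its handle where a fully shut lid should have it. Closing it was rougher than planned: the last press peaked at about 93 N on the wrist, under the 120 N limit, and I backed off at once.
- **Lever:** on the first hold, zero-motion rows let the tip creep up about 10 mm to z = 0.208, the edge of the tolerance, though I held it there for about 3.5 s in all. I pressed it back to level and held it for about 4 s with a small downward correction. The tip stayed at z = 0.198–0.199 m (pad top when level is 0.198) with 6.5–7.4 N upward on the tool.
- **At hand-in (t = 16.95 s):** the tip was at z = 0.1981 m with 7.3 N. The lever never came near its stop.
- **Not checked:** the bottles inside can't be seen under the shut lid, so I could not confirm they are standing. The lid met no resistance until it reached the deck. The flasks, beaker and tape roll were not looked at again, but the arm's path did not go near them.

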